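# Check the balance beam, arrest it and hold the case lid open

## Robot

A 7-joint arm with a two-finger parallel gripper is mounted at the origin on a cart in front of the work surface, level with it; the furniture and walls round the work are solid. World frame = base frame: x ahead of the robot, y to its left, z up, the work surface at z = 0. Lengths are in m, angles in rad, forces in N, time in s.
With the tool pointing down it reaches from about 0.425 to 0.925 m from the base axis. Payload 6.8 kg.
Tool frame: the origin (TCP) lies midway between the tips of the shut fingers; the grasp point (between the pads) lies r.grip_point_offset behind it (r.grip_point_offset is the distance from the TCP to the grasp point, in m); z points along the fingers, y is the direction in which the jaws open and shut (so a half turn about z gives the same grasp; the last joint's range is limited). The gripper opens to 85 mm and grips with 20 to 120 N. Pads are 22 mm wide; open, the fingers measure 114 mm over their backs; the gripper's body (76 mm by 85 mm) begins 54 mm behind the grasp point. The pads swing forward as they close: fully open they stand 13 mm farther back than shut.
Start: joints at [1.05, 0.477, 0.022, 1.555, -0.011, 1.109, -0.083], TCP at [0.271, -0.618, 0.231] pointing down, gripper open.
Joint ranges: [-2.96, 2.96], [-0.34, 2.1], [-1.41, 1.46], [0.24, 2.44], [-1.37, 4.51], [0.17, 1.92], [-2.96, 2.96]. Speed limits (rad/s): [2.39, 2.39, 3.14, 3.14, 3.14, 3.14, 3.14].

## Interface

Orientations are given as a rotation vector (axis times angle).
In Python, from bench import r gives the robot as it stands. The module is installed in compiled form; this text tells all that it offers.
- The arm moves only by the tool play_rows, never from a script. Its argument "deltas" is a list of rows, each a list of 3 entries, a list of its own where there are three numbers: the finger opening in mm, from 0 to 85.4, then the shift along the tool's x, y, z in mm, then the turn, a rotation vector about the tool's x, y, z in rad. A call has 1 to 8 rows; each row is the pose to reach, as a shift and turn from the pose measured when the call began, along the tool's axes at that moment; what a row does not reach only later rows make up. A row lasts 1/8 s, in which the tool goes at most 62.5 mm and 10.7 degrees, less where a joint would pass 70% of its speed; a pose out of reach is approached as far as the arm can. A call with a gripper value outside its range is refused whole. The fingers move at their own pace and stop on an object; "squeeze" is the grip in N (left out, the last holds). Time passes only in rows, so rows that repeat a pose let the fingers close. It gives the time, the measured TCP pose, the force and the opening at its end, in the units of the state.
- r.get_obs(): the state, without advancing time (a new reading comes with each control period).
- r.grab_frame(name): name is "side" or "top" or "wrist"; returns (picture, depth): 384x512x3 uint8, red, green, blue; 384x512 float32, m along the optical axis (not along the pixel's ray), 0 where there is no reading.
- r.camera_model(name): a dict with "mtx" (3x3 intrinsics, pixels), "rvec" (rotation vector, rad) and "tvec" (3), from world to camera coordinates, as OpenCV has them; the wrist camera has in their place "T_tool_cam" (4x4, takes a point from camera to tool coordinates, whose origin is the TCP and whose axes are the flange's). Camera axes: x right, y down, z forward; pixel columns grow to the right and rows downward; lengths in m; the calibration is good to about 2 mm. The wrist camera is an equidistant fisheye: a pixel r from the principal point sees the ray r / f radians off the axis. A picture is of the moment at which its call begins: read the wrist's pose just before it. camera_model takes no time and is no camera call.
- r.hand_in(): hands the job in, once; it reports no verdict.
The state is a dict: "clock": time; "joints": joint angles; "qvel": joint speeds; "tau": joint torques, N m; "tcp_pos": TCP position; "orientation": TCP orientation; "contact_force": force on the tool from outside, world axes, zero at the start; "moment": the same for the moment, N m; "grip_width": finger opening in m.
Only numpy, scipy, OpenCV 4.12 (cv2) and the standard library are available. Lean on these libraries where they do the work, as an engineer would, in place of code of your own. Each camera call takes 0.05 s, during which the arm holds its last target. There are 200 camera calls.

## Task

Check that the beam of the little balance swings: with its lid shut, push the arrest lever all the way back so that the beam is released and tips to its loaded side for about a second, then bring the lever all the way forward again so that the beam is arrested level. Only then lift the case lid, which has a tab at its front, and hold it open at 60 degrees from shut for a colleague to load the pan; the lid falls shut by itself, so finish while still holding it there. Leave the cuvette box, the dropper bottle and the petri dish where they stand.

Things in the scene. Friction and masses are not known exactly. Their poses are not given: they have to be found in the camera images.
- balance: Beam balance, fixed: grey base plate 150 (x) x 300 (y) x 22 mm with a clear case 100 x 180 mm on it, centred 50 mm to the left (+y) of the base's centre; lid top 133 mm above the worktop. Origin: centre of the base's underside. x points from the front (tab side) to the rear (hinge side), y left, z up. The arrest lever stands to the right of the case, 70 mm from its wall.
- lever_pivot (a point): Pivot of the arrest lever, 50 mm above the worktop, at (0, -110, 50) mm in the balance's frame; the pivot axis is the balance's y. Axes as the balance's.
- lever_knob (a point): Centre of the black grip of the arrest lever, 80 mm from the pivot; the grip is 14 mm wide along the balance's y, 18 mm thick in the swing direction and 34 mm long along the lever, its end 97 mm from the pivot. Moves with the lever.
- arrest_lever (a joint): Angle of the arrest lever (rad): 0 = all the way forward (towards the front of the balance, leaning 0.6 rad from upright), beam arrested; 1.2 = all the way back (leaning 0.6 rad to the rear), beam released. Swings about the balance's y axis and stays where it is left; about 1 N at the grip moves it.
- beam (a joint): Tilt of the brass beam inside the case (rad), positive = its loaded left end (the pan with the brass weight) down. The lever limits the tilt to about 0.12 times the lever's angle either way: 0 when arrested; with the lever all the way back the beam comes to rest at about 0.13.
- lid_hinge (a point): Middle of the lid's hinge line, along the balance's y on the rear rim of the case, at (50, 50, 129) mm in the balance's frame. Axes as the balance's.
- lid_tab (a point): Grip point of the lid's grey front tab, mid width and thickness, 144 mm from the hinge line in the plane of the lid. The tab is 24 mm wide along the balance's y, 12 mm thick, and stands out 62 mm past the lid's front edge, which is 104 mm from the hinge line. Lid frame 104 x 188 x 8 mm. Its x axis points from tab to hinge, its y along the hinge.
- case_lid (a joint): Opening angle of the lid (rad): 0 = shut, lying level; 1.047 = 60 degrees open; the tab swings up and back over the case about the balance's y. The lid weighs about 160 g (110 to 230) and falls shut from anywhere below about 1.5 rad; its hinge has hardly any friction.
- cuvette_box: Small black lidded box, 47 x 63 mm, 30 mm high, loose bystander to the right of the lever, clear of the base. Origin: centre of its underside.
- dropper_b: Small reagent dropper bottle, 32 mm wide, 69 mm high, loose bystander to the right of the lever, behind the cuvette box. Origin: centre of its underside.
- petri_0: Petri dish, 62 mm wide, 6 mm high, loose bystander in front of the balance to the left of the tab. Origin: centre of its underside.

How it is judged:
By the outcome, as a careful person would: the job done as asked, in the order asked, and still so for the second after the job is handed in, while the arm keeps its last pose, push and grip.
It also fails if it takes over 58 s, if anything falls off the work surface, if the arm or the gripper's body presses on something with over 40 N, if the wrist force passes 120 N, or if a joint passes its speed limit or range.

## Working session

There is one attempt and no reset: what is moved stays moved. The work goes in short steps, Python scripts to look and compute and a tool call to move; the robot and the scene stay as the last step left them, time stands still between calls to the robot, and variables do not carry over. Pictures are saved under pics/ and viewed, about 8 in all and at most 12, crops included, and the job is handed in when it is done.

Besides the shell and the picture viewer there is one more tool, called after "Request:" in YAML: its name, and indented under it one key for each argument. play_rows: Moves the arm, as the interface text tells. Its arguments: {"type":"object","properties":{"deltas":{"type":"array"},"squeeze":{"type":"number"}},"required":["deltas"]}

```bash
mkdir -p pics; cat > h.py <<'E'
import numpy as np, cv2
from bench import r
from scipy.spatial.transform import Rotation as R
def cam(n):
    c=r.camera_model(n); return np.array(c["mtx"]),cv2.Rodrigues(np.array(c["rvec"],float))[0],np.array(c["tvec"],float).ravel()
def cloud(n,d):
    K,Rm,t=cam(n); v,u=np.mgrid[:d.shape[0],:d.shape[1]]
    p=np.stack([(u-K[0,2])/K[0,0]*d,(v-K[1,2])/K[1,1]*d,d],-1)
    return (p-t)@Rm
def proj(n,P):
    K,Rm,t=cam(n); q=(np.atleast_2d(P)@Rm.T+t)@K.T; return q[:,:2]/q[:,2:]
E
python3 - <<'E'
from h import *
o=r.get_obs(); print(o, r.grip_point_offset)
for n in("top","side"):
    im,d=r.grab_frame(n); np.savez(n+"0.npz",im=im,d=d); cv2.imwrite(f"pics/{n}0.png",im[:,:,::-1])
    K,Rm,t=cam(n); print(n,K,-Rm.T@t,Rm)
E
```

```text
{'clock': 0.0, 'joints': array([ 1.04990706,  0.47778577,  0.02231816,  1.55646108, -0.01149629,
        1.10927593, -0.08310644]), 'qvel': array([ 5.41929293e-04,  8.37225549e-05,  1.22981905e-03, -2.11546615e-04,
        9.52643501e-04, -4.33563272e-04, -1.06730756e-03]), 'tau': array([-8.73510326e-04, -5.96458912e+01,  1.60777666e+00, -2.81199950e+01,
        1.24510902e-02,  9.35838092e-03, -1.28844255e-05]), 'tcp_pos': array([ 0.27054804, -0.6177642 ,  0.23033083]), 'orientation': array([-3.07320746e+00, -6.43513945e-01,  7.73570271e-04]), 'contact_force': array([-0.31440923, -0.49448939,  0.70650424]), 'moment': array([-0.00787112, -0.02618188,  0.01582711]), 'grip_width': 0.0855959500528894} 0.0187
top [[371.71899793   0.         264.81421706]
 [  0.         371.71899793 190.10712921]
 [  0.           0.           1.        ]] [ 0.47281037 -0.07057144  0.93914554] [[ 0.006565   -0.99993449  0.00937589]
 [-0.99596575 -0.00737749 -0.08943036]
 [ 0.08949367 -0.00875096 -0.99594895]]
side [[368.84980102   0.         259.20476406]
 [  0.         368.84980102 185.5388203 ]
 [  0.           0.           1.        ]] [ 0.41041306 -0.68768871  0.7906814 ] [[ 0.98015187 -0.19797768  0.01035122]
 [-0.13743491 -0.71619076 -0.68423858]
 [ 0.14287741  0.66923511 -0.72918476]]
```

View pics/top0.png

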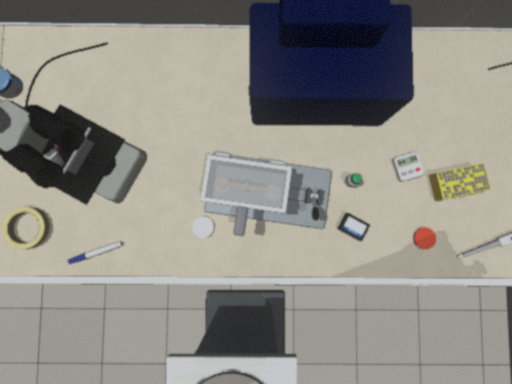

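View pics/side0.png

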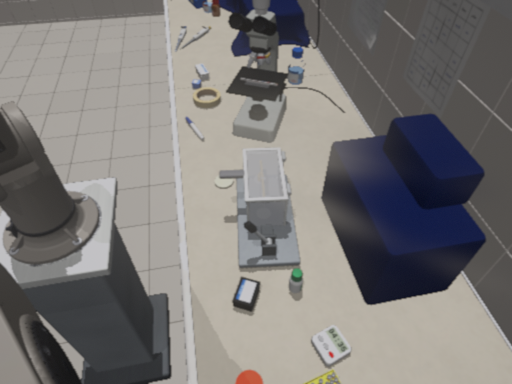

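The top view shows the balance at about (267,190) with its tab at (240,222) pointing towards the robot and the lever knob near (316,212). The petri dish is at (203,227), the cuvette box at (353,226) and the dropper at (355,180). The side view agrees with this.

```bash
python3 - <<'E'
from h import *
z=np.load("top0.npz"); d=z["d"]; im=z["im"]; P=cloud("top",d)
roi=np.zeros(d.shape,bool); roi[140:245,190:345]=1
def rect(lo,hi,roi=roi):
    m=(roi&(d>0)&(P[...,2]>lo)&(P[...,2]<hi)).astype(np.uint8)
    n,l,s,c=cv2.connectedComponentsWithStats(m)
    for k in range(1,n):
        if s[k,4]<25: continue
        q=P[l==k]; b=cv2.minAreaRect((q[:,:2]*1000).astype(np.float32))
        print(lo,hi,s[k],np.round(b[0]),np.round(b[1]),round(b[2],1),"z",np.round(np.median(q[:,2]),4))
print("floor z",np.median(P[250:265,200:300,2]))
rect(.012,.035); rect(.118,.145)
r2=roi.copy(); r2[:,:300]=0; rect(.05,.16,r2)
# lever dark
big=cv2.resize(im[140:250,190:370],None,fx=4.4,fy=4.4,interpolation=cv2.INTER_CUBIC); cv2.imwrite("pics/topc.png",big[:,:,::-1])
S=np.load("side0.npz"); b2=cv2.resize(S["im"][140:310,200:330],None,fx=3.5,fy=3.5,interpolation=cv2.INTER_CUBIC)
cv2.imwrite("pics/sidec.png",b2[:,:,::-1])
w=np.full((max(big.shape[0],b2.shape[0]),0,3),0,np.uint8)
E
```

```text
floor z 0.0008892993112548291
0.012 0.035 [230 155  40   9 116] [632. -40.] [100.   8.] 82.0 z 0.0226
0.012 0.035 [ 247  163   84   67 2336] [ 547. -139.] [192. 150.] 82.1 z 0.0228
0.012 0.035 [204 202  33  15 328] [508.  32.] [79. 25.] 82.0 z 0.0227
0.012 0.035 [338 216   7  17  71] [ 474. -268.] [14. 40.] 78.7 z 0.03
0.118 0.145 [ 200  152   92   85 4481] [534. -32.] [188. 176.] 82.2 z 0.1324
0.118 0.145 [312 209   7  12  73] [ 493. -187.] [13. 25.] 85.3 z 0.1299
0.05 0.16 [305 188  18  33 280] [ 518. -191.] [36. 76.] 82.2 z 0.0634
```

View pics/topc.png

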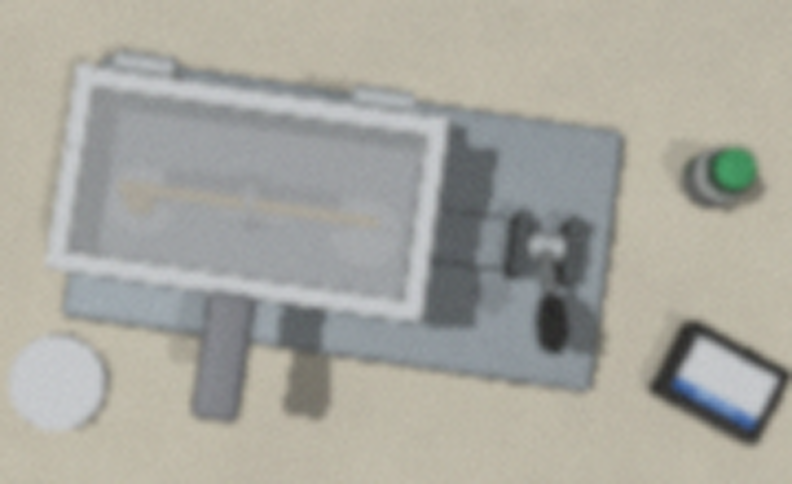

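The balance is at about (554.5, -85.5) mm with yaw -8°. The knob prediction of (494,-188) matches the depth blob at (493,-187). Now I'll add a helper that converts goals into tool axes.

```bash
cat >> h.py <<'E'
B=np.array([554.5,-85.5,0]); YAW=-8.0
RB=R.from_euler('z',YAW,degrees=True)
def bal(p): return B+RB.apply(p)            # balance mm -> world mm
def tool(tilt=0): # tool z down, tool x along balance x; tilt about balance y, deg
    return RB*R.from_euler('y',tilt,degrees=True)*R.from_euler('x',180,degrees=True)
def go(grasp,tilt=0):   # grasp point in balance mm -> shift/turn from here
    o=r.get_obs(); Rc=R.from_rotvec(o["orientation"]); Rt=tool(tilt)
    tcp=bal(grasp)+Rt.apply([0,0,r.grip_point_offset*1000])
    return np.round(Rc.inv().apply(tcp-o["tcp_pos"]*1000),1),np.round((Rc.inv()*Rt).as_rotvec(),3)
def where():
    o=r.get_obs(); Rc=R.from_rotvec(o["orientation"])
    g=o["tcp_pos"]*1000-Rc.apply([0,0,r.grip_point_offset*1000])
    print("t",round(o["clock"],2),"grasp bal",np.round(RB.inv().apply(g-B),1),"tilt err deg",np.round(np.degrees((tool().inv()*Rc).as_rotvec()),1),"F",np.round(o["contact_force"],1),"w",round(o["grip_width"]*1000,1))
def lev(a): return [80*np.sin(a-.6),-110,50+80*np.cos(a-.6)]
def lid(a,l=144): return [50-l*np.cos(a),50,129+l*np.sin(a)]
E
python3 -c "
from h import *
g=lev(0);print(g,bal(g));where();print(go([g[0],g[1],205]))"
```

```text
[np.float64(-45.17139787160283), -110, np.float64(116.02684919277426)] [ 494.45916596 -188.14284405  116.02684919]
t 0.1 grasp bal [-207.1 -566.7  249.1] tilt err deg [  0.1  -0.  -31.7] F [-0.2  0.9  0.4] w 85.1
(array([ 377.5, -303.7,   44.6]), array([-0.002,  0.001,  0.552]))
```

Request:
play_rows:
  deltas:
    - [60,[30,-24,0],[0,0,0.05]]
    - [50,[75,-61,5],[0,0,0.12]]
    - [40,[122,-98,10],[0,0,0.2]]
    - [40,[170,-137,15],[0,0,0.27]]
    - [40,[218,-175,20],[0,0,0.34]]
    - [40,[265,-213,25],[0,0,0.42]]
    - [40,[312,-251,30],[0,0,0.49]]
    - [40,[350,-282,35],[0,0,0.55]]
  squeeze: 25

```text
clock: 1.1
tcp_pos: [0.4787, -0.2164, 0.1955]
orientation: [-3.132, 0.216, 0.002]
contact_force: [0.4, -0.1, 0.0]
grip_width: 0.04
```

```bash
python3 -c "
from h import *
where();g=lev(0);print(go([g[0],g[1],200]),go(g))"
```

```text
t 1.1 grasp bal [ -56.8 -140.2  214.2] tilt err deg [ 0.1 -0.1 -0.1] F [ 0.4 -0.1  0. ] w 40.0
(array([ 11.7, -30.1,  14.3]), array([-0.002,  0.001,  0.002])) (array([ 11.8, -30. ,  98.3]), array([-0.002,  0.001,  0.002]))
```

Request:
play_rows:
  deltas:
    - [40,[8,-18,10],[0,0,0]]
    - [40,[12,-30,20],[0,0,0]]
    - [40,[12,-30,40],[0,0,0]]
    - [40,[12,-30,62],[0,0,0]]
    - [40,[12,-30,84],[0,0,0]]
    - [40,[12,-30,98],[0,0,0]]
    - [40,[12,-30,98],[0,0,0]]

```text
clock: 1.98
tcp_pos: [0.4937, -0.1885, 0.0966]
orientation: [-3.132, 0.217, 0.005]
contact_force: [-0.4, -0.3, 0.0]
grip_width: 0.0399
```

```bash
python3 - <<'E'
from h import *
where()
w,_=r.grab_frame("wrist"); t,d=r.grab_frame("top")
t=cv2.resize(t[140:250,190:370],None,fx=3.5,fy=3.5,interpolation=cv2.INTER_CUBIC)
w=cv2.resize(w,(512,384))
c=np.zeros((384,0,3),np.uint8)
out=np.zeros((590,640,3),np.uint8); out[:t.shape[0],:630]=t[:, :630]; ww=w[100:300,60:460]; out[388:588,:400]=ww
cv2.imwrite("pics/g1.png",out[:,:,::-1])
E
```

```text
t 1.98 grasp bal [ -45.8 -110.5  115.3] tilt err deg [ 0.1 -0.2 -0.1] F [-0.4 -0.3  0. ] w 39.9
```

View pics/g1.png

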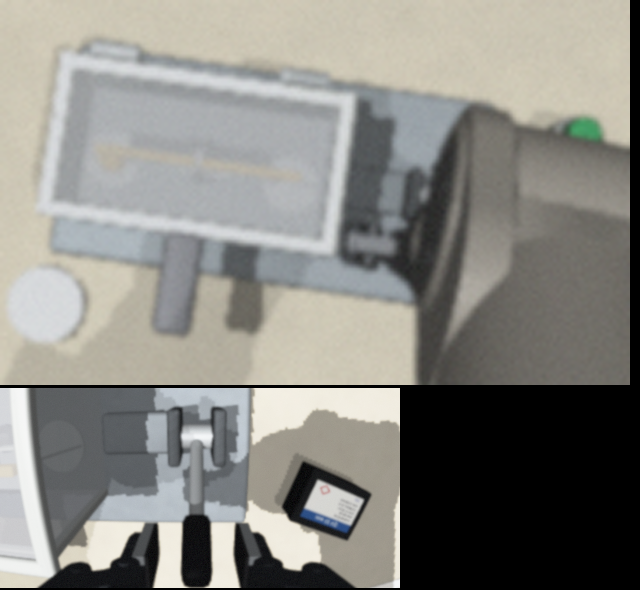

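The knob sits centred between the open fingers at about (196,550) in the lower picture, and the lid is shut. Closing on it now.

Request:
play_rows:
  deltas:
    - [5,[0,0,0],[0,0,0]]
    - [5,[0,0,0],[0,0,0]]
    - [5,[0,0,0],[0,0,0]]
    - [5,[0,0,0],[0,0,0]]
  squeeze: 25

```text
clock: 2.58
tcp_pos: [0.4954, -0.1888, 0.0988]
orientation: [-3.133, 0.217, -0.001]
contact_force: [-1.6, -0.6, 6.7]
grip_width: 0.0136
```

```bash
python3 -c "
from h import *
where()
for a in np.arange(0.15,1.3,.15): print(round(a,2),*go(lev(a)))"
```

```text
t 2.58 grasp bal [ -44.2 -110.5  117.5] tilt err deg [ 0.1  0.  -0.1] F [-1.6 -0.6  6.7] w 13.6
0.15 [ 9.4 -0.5 -4.5] [-0.001 -0.001  0.001]
0.3 [20.5 -0.5 -8.9] [-0.001 -0.001  0.001]
0.45 [ 32.2  -0.5 -11.6] [-0.001 -0.001  0.001]
0.6 [ 44.2  -0.5 -12.5] [-0.001 -0.001  0.001]
0.75 [ 56.1  -0.4 -11.6] [-0.001 -0.001  0.001]
0.9 [67.8 -0.4 -8.9] [-0.001 -0.001  0.001]
1.05 [79.  -0.4 -4.5] [-0.001 -0.001  0.001]
1.2 [89.3 -0.4  1.5] [-0.001 -0.001  0.001]
```

Request:
play_rows:
  deltas:
    - [5,[9,0,-4],[0,0,0]]
    - [5,[20,0,-9],[0,0,0]]
    - [5,[32,0,-11],[0,0,0]]
    - [5,[44,0,-12],[0,0,0]]
    - [5,[56,0,-11],[0,0,0]]
    - [5,[68,0,-9],[0,0,0]]
    - [5,[79,0,-4],[0,0,0]]
    - [5,[89,0,1],[0,0,0]]

```text
clock: 3.58
tcp_pos: [0.5843, -0.2011, 0.0977]
orientation: [-3.133, 0.217, -0.001]
contact_force: [-4.1, 0.6, 3.6]
grip_width: 0.0139
```

```bash
python3 -c "
from h import *
where()
print(go(lev(1.2)),go(lev(1.3)))"
```

```text
t 3.58 grasp bal [  45.6 -110.4  116.4] tilt err deg [ 0.1  0.  -0.1] F [-4.1  0.6  3.6] w 13.9
(array([-0.4, -0.3,  0.4]), array([-0.001, -0.001,  0.001])) (array([ 5.9, -0.3,  5.2]), array([-0.001, -0.001,  0.001]))
```

Request:
play_rows:
  deltas:
    - [5,[3,0,2],[0,0,0]]
    - [5,[6,0,4],[0,0,0]]
    - [5,[6,0,4],[0,0,0]]
    - [5,[6,0,4],[0,0,0]]
    - [5,[6,0,4],[0,0,0]]
    - [5,[6,0,4],[0,0,0]]
    - [5,[6,0,4],[0,0,0]]
    - [5,[6,0,4],[0,0,0]]

```text
clock: 4.58
tcp_pos: [0.5902, -0.2019, 0.0936]
orientation: [-3.133, 0.217, -0.001]
contact_force: [-1.0, 0.3, -0.9]
grip_width: 0.0135
```

```bash
python3 - <<'E'
from h import *
where()
for n in("side","top","wrist"):
    im,d=r.grab_frame(n); np.savez(n+"1.npz",im=im,d=d)
s=np.load("side1.npz")["im"][140:290,200:330]; t=np.load("top1.npz")["im"][145:245,195:325]; w=np.load("wrist1.npz")["im"][60:384,60:460]
s0=np.load("side0.npz")["im"][140:290,200:330]
f=lambda a,k:cv2.resize(a,None,fx=k,fy=k,interpolation=cv2.INTER_CUBIC)
out=np.zeros((600,800,3),np.uint8)
for im,k,y,x in((s0,2,0,0),(s,2,0,262),(t,2,310,0),(w,.65,310,270)):
    q=f(im,k)[:600-y,:800-x]; out[y:y+q.shape[0],x:x+q.shape[1]]=q
cv2.imwrite("pics/g2.png",out[:,:,::-1])
E
```

```text
t 4.58 grasp bal [  51.6 -110.4  112.3] tilt err deg [ 0.1  0.  -0.1] F [-1.   0.3 -0.9] w 13.5
```

View pics/g2.png

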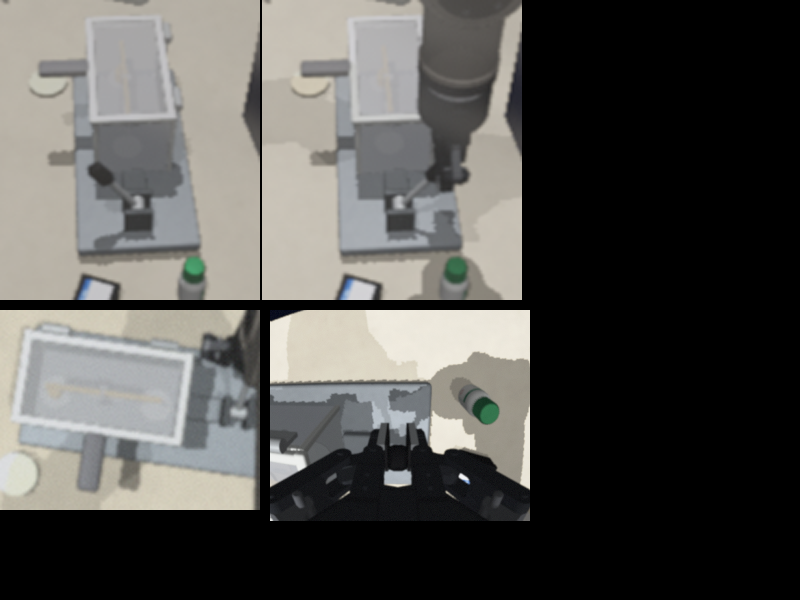

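In the side view the lever leans to the rear, with the knob held near (440,170), and the lid is shut. I'll push a little further to feel the stop.

Request:
play_rows:
  deltas:
    - [5,[4,0,3],[0,0,0]]
    - [5,[7,0,5],[0,0,0]]

```text
clock: 4.97
tcp_pos: [0.594, -0.2025, 0.0904]
orientation: [-3.132, 0.218, 0.011]
contact_force: [-24.9, 6.6, 37.5]
grip_width: 0.0137
```

```bash
python3 - <<'E'
from h import *
where()
S=np.load("side1.npz")["im"]; 
piv=bal([0,-110,50])/1000
print("piv",proj("side",piv))
for a in(1.0,1.1,1.2,1.3): print(a,proj("side",bal([45*np.sin(a-.6),-110,50+45*np.cos(a-.6)])/1000),proj("side",bal(lev(a))/1000))
c=cv2.resize(S[200:260,250:310],None,fx=10,fy=10,interpolation=cv2.INTER_CUBIC); cv2.imwrite("pics/g3.png",c[:,:,::-1])
E
```

```text
t 4.97 grasp bal [  55.5 -110.4  109.1] tilt err deg [ 0.1 -0.4 -0.1] F [-24.9   6.6  37.5] w 13.7
piv [[267.88043213 241.92335763]]
1.0 [[275.87010003 231.40256094]] [[282.47230293 222.70877849]]
1.1 [[277.56228647 231.82651978]] [[285.53531827 223.51174799]]
1.2 [[279.14792751 232.35265517]] [[288.38954793 224.50274742]]
1.3 [[280.6104637  232.97456922]] [[291.00433418 225.66802427]]
```

View pics/g3.png

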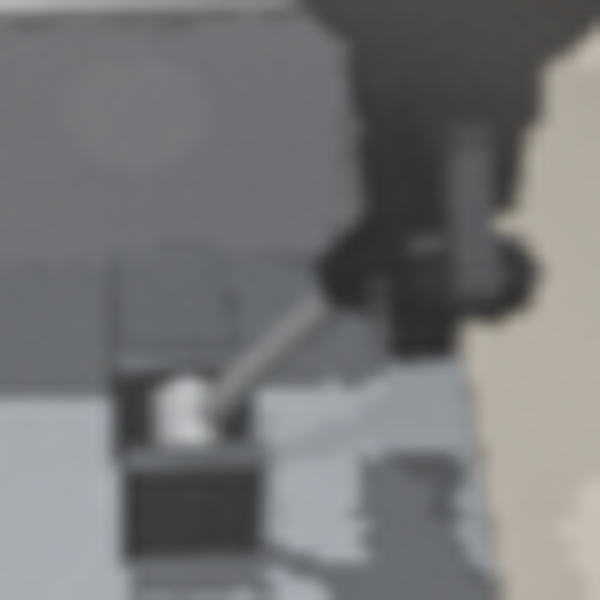

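The stop is felt firmly. Holding here for a second, then checking the lever's angle from the side view.

Request:
play_rows:
  deltas:
    - [5,[0,0,0],[0,0,0]]
    - [5,[0,0,0],[0,0,0]]
    - [5,[0,0,0],[0,0,0]]
    - [5,[0,0,0],[0,0,0]]
    - [5,[0,0,0],[0,0,0]]
    - [5,[0,0,0],[0,0,0]]
    - [5,[0,0,0],[0,0,0]]
    - [5,[0,0,0],[0,0,0]]

```text
clock: 5.98
tcp_pos: [0.5933, -0.2024, 0.091]
orientation: [-3.132, 0.218, 0.013]
contact_force: [-7.1, 1.4, 8.9]
grip_width: 0.0136
```

```bash
python3 - <<'E'
from h import *
where()
f=lambda a,k:cv2.resize(a,None,fx=k,fy=k,interpolation=cv2.INTER_CUBIC)
S,_=r.grab_frame("side");T,_=r.grab_frame("top"); np.savez("c.npz",S=S,T=T)
T0=np.load("top0.npz")["im"]
out=np.zeros((600,800,3),np.uint8)
for im,k,y,x in((S[205:260,255:305],7,0,0),(T0[150:220,200:300],4,0,400),(T[150:220,200:300],4,300,400),(S[140:200,230:300],3,390,0)):
    q=f(im,k); out[y:y+q.shape[0],x:x+q.shape[1]]=q[:600-y,:800-x]
cv2.imwrite("pics/g4.png",out[:,:,::-1])
for a in(0,1.2): print(go(lev(a)))
E
```

```text
t 5.97 grasp bal [  54.8 -110.4  109.7] tilt err deg [ 0.1 -0.5 -0. ] F [-7.1  1.4  8.9] w 13.6
(array([-99.9,  -0.4,  -5.4]), array([-0.002,  0.009,  0.001]))
(array([-9.6, -0.3, -6.2]), array([-0.002,  0.009,  0.001]))
```

View pics/g4.png

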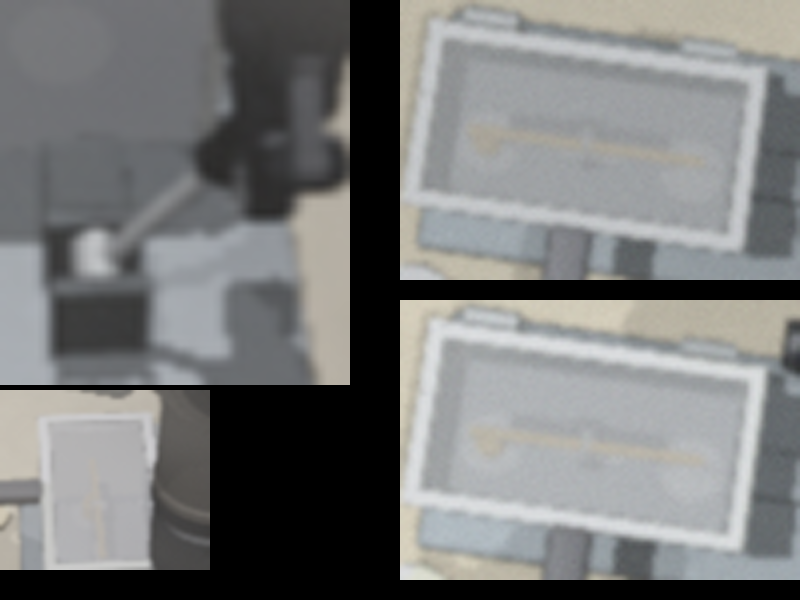

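The shaft now lies at about 1.2 rad, running from (120,250) to (195,180) in the crop, and the lid is still shut. The beam has been released for over a second. Bringing the lever forward.

Request:
play_rows:
  deltas:
    - [5,[-10,0,-6],[0,0,0]]
    - [5,[-20,0,-12],[0,0,0]]
    - [5,[-31,0,-17],[0,0,0]]
    - [5,[-43,0,-19],[0,0,0]]
    - [5,[-55,0,-20],[0,0,0]]
    - [5,[-67,0,-19],[0,0,0]]
    - [5,[-78,0,-17],[0,0,0]]
    - [5,[-89,0,-12],[0,0,0]]

```text
clock: 7.08
tcp_pos: [0.5062, -0.1903, 0.1052]
orientation: [-3.132, 0.218, 0.007]
contact_force: [4.3, -1.3, 3.7]
grip_width: 0.0138
```

```bash
python3 -c "
from h import *
where()
for a in (0.07,0,-.1,-.15):print(go(lev(a)))"
```

```text
t 7.08 grasp bal [ -33.2 -110.5  123.9] tilt err deg [ 0.1 -0.3 -0.1] F [ 4.3 -1.3  3.7] w 13.8
(array([-7.2, -0.5,  4.9]), array([-0.001,  0.005,  0.001]))
(array([-11.9,  -0.5,   7.9]), array([-0.001,  0.005,  0.001]))
(array([-18.2,  -0.5,  12.8]), array([-0.001,  0.005,  0.001]))
(array([-21.2,  -0.5,  15.5]), array([-0.001,  0.005,  0.001]))
```

Request:
play_rows:
  deltas:
    - [5,[-6,0,4],[0,0,0]]
    - [5,[-12,0,8],[0,0,0]]
    - [5,[-16,0,10],[0,0,0]]
    - [5,[-19,0,12],[0,0,0]]
    - [5,[-19,0,12],[0,0,0]]

```text
clock: 7.7
tcp_pos: [0.4948, -0.1888, 0.098]
orientation: [3.133, -0.217, 0.017]
contact_force: [9.0, 0.2, 22.6]
grip_width: 0.0136
```

```bash
python3 -c "
from h import *
where()"
```

```text
t 7.7 grasp bal [ -44.9 -110.6  116.7] tilt err deg [ 0.   0.6 -0.1] F [ 9.   0.2 22.6] w 13.6
```

Request:
play_rows:
  deltas:
    - [5,[-5,0,3],[0,0,0]]
    - [5,[-7,0,4],[0,0,0]]
    - [5,[-7,0,4],[0,0,0]]

```text
clock: 8.07
tcp_pos: [0.495, -0.1888, 0.098]
orientation: [3.131, -0.215, 0.04]
contact_force: [10.9, -1.5, 16.4]
grip_width: 0.014
```

```bash
python3 - <<'E'
from h import *
where()
f=lambda a,k:cv2.resize(a,None,fx=k,fy=k,interpolation=cv2.INTER_CUBIC)
S,_=r.grab_frame("side"); S0=np.load("side0.npz")["im"]; W,_=r.grab_frame("wrist")
out=np.zeros((600,800,3),np.uint8)
for im,k,y,x in((S0[205:260,235:290],7,0,0),(S[205:260,235:290],7,0,400),(W[180:,100:420],.9,390,0)):
    q=f(im,k)[:600-y,:800-x]; out[y:y+q.shape[0],x:x+q.shape[1]]=q
cv2.imwrite("pics/g5.png",out[:,:,::-1])
E
```

```text
t 8.07 grasp bal [ -45.  -110.6  116.7] tilt err deg [-0.   1.4 -0.1] F [10.9 -1.5 16.4] w 14.0
```

View pics/g5.png

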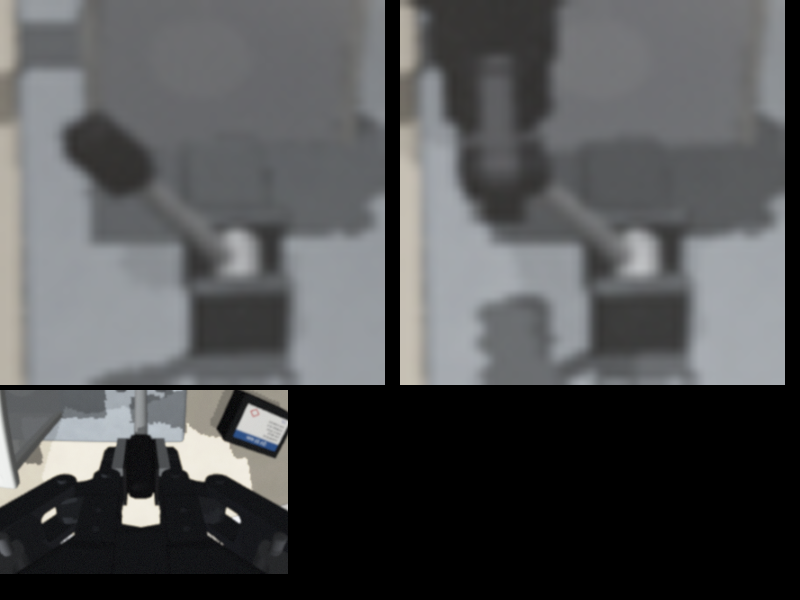

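The shaft in the side view matches its initial slope, so the lever is fully forward. Releasing and rising.

Request:
play_rows:
  deltas:
    - [40,[0,0,0],[0,0,0]]
    - [40,[0,0,0],[0,0,0]]
    - [40,[0,0,0],[0,0,0]]
    - [40,[0,0,-20],[0,0,0]]
    - [40,[0,0,-50],[0,0,0]]
    - [40,[0,0,-80],[0,0,0]]
    - [40,[0,0,-110],[0,0,0]]
    - [40,[0,0,-110],[0,0,0]]

```text
clock: 9.18
tcp_pos: [0.4928, -0.1887, 0.2096]
orientation: [3.131, -0.216, 0.043]
contact_force: [0.7, 0.0, -0.3]
grip_width: 0.0396
```

```bash
python3 - <<'E'
from h import *
where()
print(go([-94,50,220]),go([-94,50,129]))
S,_=r.grab_frame("side");T,d=r.grab_frame("top"); np.savez("side2.npz",im=S); np.savez("top2.npz",im=T,d=d)
S0=np.load("side0.npz")["im"].astype(int)
print("side diff around lever", np.abs(S[210:250,240:275]-S0[210:250,240:275]).mean(axis=2).max(), np.abs(S[210:250,240:275]-S0[210:250,240:275]).mean())
m=lambda I: np.argwhere((I[205:250,235:285].max(axis=2)<75)).mean(0)
print("dark centroid",m(S0),m(S))
E
```

```text
t 9.18 grasp bal [ -47.2 -110.7  228.3] tilt err deg [-0.1  1.6 -0.1] F [ 0.7  0.  -0.3] w 39.6
(array([ -47.2, -160.9,    6.7]), array([ 0.001, -0.028,  0.002])) (array([ -49.7, -161. ,   97.7]), array([ 0.001, -0.028,  0.002]))
side diff around lever 27.0 6.735476190476191
dark centroid [29.55900621 23.36024845] [25.07526882 21.33333333]
```

Request:
play_rows:
  deltas:
    - [50,[-8,-26,0],[0,-0.028,0]]
    - [50,[-20,-66,3],[0,-0.028,0]]
    - [50,[-32,-110,6],[0,-0.028,0]]
    - [50,[-43,-146,6],[0,-0.028,0]]
    - [50,[-48,-161,10],[0,-0.028,0]]
    - [50,[-48,-161,25],[0,-0.028,0]]
    - [50,[-48,-161,40],[0,-0.028,0]]
    - [50,[-48,-161,40],[0,-0.028,0]]

```text
clock: 10.28
tcp_pos: [0.4657, -0.0238, 0.164]
orientation: [3.133, -0.219, -0.013]
contact_force: [-1.0, -0.8, 0.1]
grip_width: 0.0498
```

```bash
python3 - <<'E'
from h import *
where()
print(go([-94,50,129]))
f=lambda a,k:cv2.resize(a,None,fx=k,fy=k,interpolation=cv2.INTER_CUBIC)
S,_=r.grab_frame("side"); S0=np.load("side0.npz")["im"]; W,_=r.grab_frame("wrist")
out=np.zeros((600,800,3),np.uint8)
for im,k,y,x in((S0[195:260,230:290],4,0,0),(S[195:260,230:290],4,0,270),(W,.8,265,0),(S[120:300,190:310],1.8,265,420)):
    q=f(im,k)[:600-y,:800-x]; out[y:y+q.shape[0],x:x+q.shape[1]]=q
cv2.imwrite("pics/g6.png",out[:,:,::-1])
E
```

```text
t 10.28 grasp bal [-96.4  48.7 182.7] tilt err deg [-0.1 -0.5  0. ] F [-1.  -0.8  0.1] w 49.8
(array([ 3. , -1.4, 53.7]), array([ 0.002,  0.008, -0.   ]))
```

View pics/g6.png

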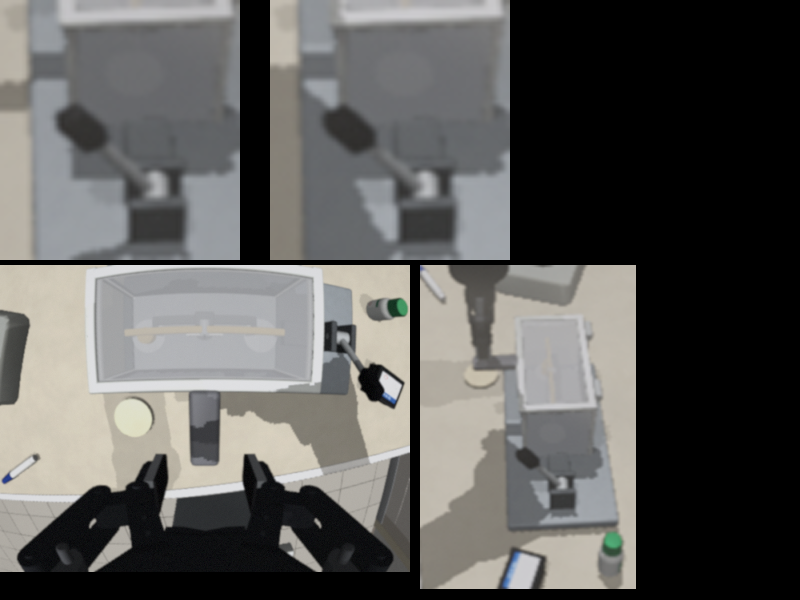

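The lever looks the same as at the start. The tab at (204,430) is centred between the fingers (midpoint about 206). Lowering and gripping.

Request:
play_rows:
  deltas:
    - [50,[3,-1,20],[0,0.008,0]]
    - [50,[3,-1,38],[0,0.008,0]]
    - [50,[3,-1,53],[0,0.008,0]]
    - [50,[3,-1,53],[0,0.008,0]]
    - [15,[3,-1,53],[0,0.008,0]]
    - [15,[3,-1,53],[0,0.008,0]]
    - [15,[3,-1,53],[0,0.008,0]]
    - [15,[3,-1,53],[0,0.008,0]]
  squeeze: 40

```text
clock: 11.38
tcp_pos: [0.4701, -0.0237, 0.1133]
orientation: [3.132, -0.219, 0.006]
contact_force: [-2.0, -4.0, 6.9]
grip_width: 0.0232
```

```bash
python3 - <<'E'
from h import *
where()
for a in range(6,61,6): print(a,*go(lid(np.radians(a))))
E
```

```text
t 11.38 grasp bal [-92.3  49.5 132. ] tilt err deg [-0.1  0.2  0. ] F [-2.  -4.   6.9] w 23.2
6 [ -0.9  -0.5 -12. ] [ 0.002 -0.004 -0.   ]
12 [  1.5  -0.5 -26.9] [ 0.002 -0.004 -0.   ]
18 [  5.4  -0.4 -41.5] [ 0.002 -0.004 -0.   ]
24 [ 10.9  -0.4 -55.5] [ 0.002 -0.004 -0.   ]
30 [ 17.8  -0.4 -68.9] [ 0.002 -0.004 -0.   ]
36 [ 26.   -0.4 -81.5] [ 0.002 -0.004 -0.   ]
42 [ 35.6  -0.3 -93.2] [ 0.002 -0.004 -0.   ]
48 [  46.3   -0.3 -103.8] [ 0.002 -0.004 -0.   ]
54 [  58.    -0.3 -113.3] [ 0.002 -0.004 -0.   ]
60 [  70.7   -0.3 -121.4] [ 0.002 -0.004 -0.   ]
```

Request:
play_rows:
  deltas:
    - [15,[0,0,-6],[0,0,0]]
    - [15,[-1,0,-12],[0,0,0]]
    - [15,[0,0,-20],[0,0,0]]
    - [15,[2,0,-28],[0,0,0]]
    - [15,[4,0,-35],[0,0,0]]
    - [15,[6,0,-42],[0,0,0]]
    - [15,[8,0,-49],[0,0,0]]
    - [15,[11,0,-56],[0,0,0]]

```text
clock: 12.38
tcp_pos: [0.4812, -0.0252, 0.1696]
orientation: [3.132, -0.219, 0.007]
contact_force: [4.5, -3.6, -5.8]
grip_width: 0.023
```

```bash
python3 - <<'E'
from h import *
where()
for a in range(24,61,6): print(a,*go(lid(np.radians(a))))
E
```

```text
t 12.38 grasp bal [-81.1  49.5 188.3] tilt err deg [-0.1  0.3  0. ] F [ 4.5 -3.6 -5.8] w 23.0
24 [-0.5 -0.5  0.8] [ 0.002 -0.005 -0.   ]
30 [  6.4  -0.5 -12.6] [ 0.002 -0.005 -0.   ]
36 [ 14.6  -0.5 -25.2] [ 0.002 -0.005 -0.   ]
42 [ 24.2  -0.4 -36.9] [ 0.002 -0.005 -0.   ]
48 [ 34.9  -0.4 -47.5] [ 0.002 -0.005 -0.   ]
54 [ 46.6  -0.4 -56.9] [ 0.002 -0.005 -0.   ]
60 [ 59.3  -0.4 -65.1] [ 0.002 -0.005 -0.   ]
```

Forces are small, so I'm continuing up to 60°.

Request:
play_rows:
  deltas:
    - [15,[6,0,-12],[0,0,0]]
    - [15,[14,0,-25],[0,0,0]]
    - [15,[24,0,-37],[0,0,0]]
    - [15,[35,0,-47],[0,0,0]]
    - [15,[46,0,-57],[0,0,0]]
    - [15,[55,0,-62],[0,0,0]]
    - [15,[59,0,-65],[0,0,0]]
    - [15,[59,0,-65],[0,0,0]]

```text
clock: 13.38
tcp_pos: [0.5398, -0.0334, 0.2353]
orientation: [3.132, -0.219, 0.008]
contact_force: [-3.7, -2.5, 1.7]
grip_width: 0.0236
```

```bash
python3 - <<'E'
from h import *
where(); print(go(lid(np.radians(60))))
f=lambda a,k:cv2.resize(a,None,fx=k,fy=k,interpolation=cv2.INTER_CUBIC)
S,sd=r.grab_frame("side"); W,_=r.grab_frame("wrist");T,d=r.grab_frame("top"); np.savez("e.npz",S=S,sd=sd,T=T,d=d)
out=np.zeros((600,800,3),np.uint8)
for im,k,y,x in((T[110:250,180:370],2.1,0,0),(S[90:290,190:320],2.6,0,420),(W,.7,310,0)):
    q=f(im,k)[:600-y,:800-x]; out[y:y+q.shape[0],x:x+q.shape[1]]=q
cv2.imwrite("pics/g7.png",out[:,:,::-1])
# lid frame points: balance-frame cloud, y band beside case, above z 140
for n,D,I in(("top",d,T),("side",sd,S)):
    P=cloud(n,D)*1000; b=RB.inv().apply((P-B).reshape(-1,3)); c=I.reshape(-1,3)
    for lo,hi in((-45,-25),(-46,0),(100,145)):
        k=(D.ravel()>0)&(b[:,1]>lo)&(b[:,1]<hi)&(b[:,2]>140)&(b[:,2]<240)&(b[:,0]>-40)&(b[:,0]<70)&(c.min(1)>110)
        q=b[k][:,[0,2]]
        if len(q)>8:
            vx,vz,x0,z0=cv2.fitLine(q.astype(np.float32),cv2.DIST_HUBER,0,.01,.01).ravel()
            print(n,lo,hi,len(q),"slope deg",np.degrees(np.arctan2(-vz,vx))%180,"range",q.min(0),q.max(0))
            print("   angle from hinge",np.round(np.median(np.degrees(np.arctan2(q[:,1]-129,50-q[:,0]))),1))
E
```

```text
t 13.38 grasp bal [-21.9  49.6 254. ] tilt err deg [-0.1  0.3  0. ] F [-3.7 -2.5  1.7] w 23.6
(array([-0.2, -0.5,  0.3]), array([ 0.002, -0.005, -0.   ]))
top -45 -25 162 slope deg 56.538437 range [ -7.97021611 140.00528042] [ 48.19826354 220.1293255 ]
   angle from hinge 60.0
top -46 0 293 slope deg 56.857796 range [ -7.97021611 140.00528042] [ 48.53204192 220.1293255 ]
   angle from hinge 59.9
side -45 -25 135 slope deg 57.46755 range [ -7.18873848 140.81502929] [ 49.02167193 217.11730914]
   angle from hinge 60.0
side -46 0 305 slope deg 57.155674 range [ -7.18873848 140.13102359] [ 49.02167193 218.37933576]
   angle from hinge 59.8
side 100 145 154 slope deg 57.393543 range [ -0.41335601 141.09038012] [ 46.60530605 214.93172655]
   angle from hinge 60.4
```

View pics/g7.png

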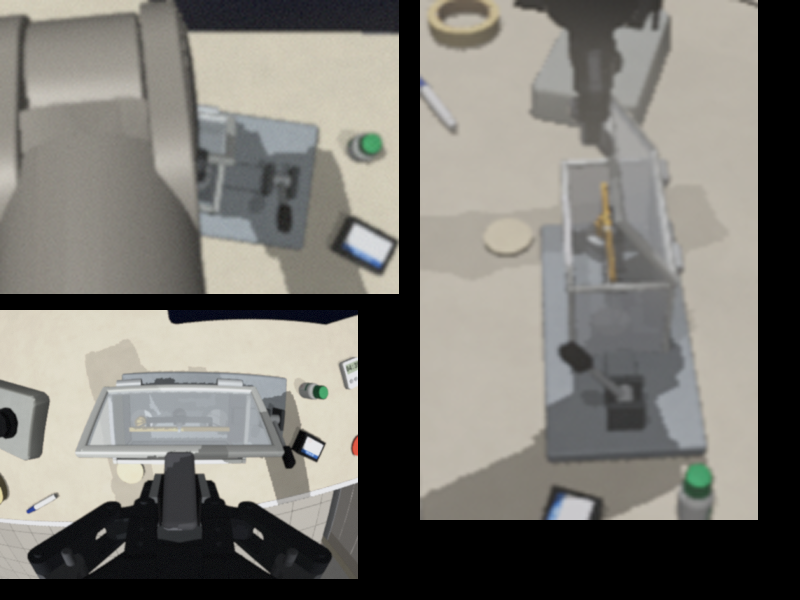

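The lid is up at about 60° and held, the lever is forward, and the bystanders look in place. The slope fit (57°) and the hinge angle (60°) differ, probably because the visible top face lies 4 mm off the hinge plane. Refining the estimate.

```bash
python3 - <<'E'
from h import *
def bc(n,D): return RB.inv().apply((cloud(n,D)*1000-B).reshape(-1,3))
e=np.load("e.npz"); t0=np.load("top0.npz"); s0=np.load("side0.npz")
for n,D in(("top",t0["d"]),("side",s0["d"])):
    b=bc(n,D); k=(D.ravel()>0)&(b[:,1]>-42)&(b[:,1]<-33)&(b[:,2]>120)&(b[:,2]<140)&(b[:,0]>-70)&(b[:,0]<70); q=b[k]
    print("shut",n,len(q),"slope",np.degrees(np.polyfit(q[:,0],q[:,2],1)[0]),"z",np.median(q[:,2]),"x range",np.percentile(q[:,0],[2,98]))
for n,D in(("top",e["d"]),("side",e["sd"])):
    b=bc(n,D)
    for lo,hi in((-42,-33),(133,142)):
        k=(D.ravel()>0)&(b[:,1]>lo)&(b[:,1]<hi)&(b[:,2]>145)&(b[:,2]<250)&(b[:,0]>-40)&(b[:,0]<70); q=b[k]
        if len(q)<8: print(n,lo,len(q)); continue
        dx,dz=50-q[:,0],q[:,2]-129; rho=np.hypot(dx,dz); a=np.degrees(np.arctan2(dz,dx)-np.arcsin(4/rho))
        vx,vz,_,_=cv2.fitLine(q[:,[0,2]].astype(np.float32),cv2.DIST_HUBER,0,.01,.01).ravel()
        f=rho>60
        print("open",n,lo,len(q),"slope",np.degrees(np.arctan2(-vz,vx))%180,"angle4",np.median(a[f]),np.std(a[f]),f.sum(),"maxrho",np.percentile(rho,98))
T,T0=e["T"],t0["im"]
E
```

```text
shut top 200 slope 0.6654685943363118 z 133.43733413510157 x range [-52.19751059  46.75432105]
shut side 101 slope -0.050714478744168213 z 131.08907234088247 x range [-49.02143481  49.00030439]
open top -42 93 slope 56.88461 angle4 57.2179991832125 1.0846574193135239 61 maxrho 105.34783196568785
top 133 0
open side -42 35 slope 56.105885 angle4 57.158321466384926 0.9605269313454055 23 maxrho 102.60641512268339
open side 133 33 slope 56.74339 angle4 57.271327272376766 0.6289426720635727 16 maxrho 91.08193179188471
```

The consistent estimate is about 57°, so I'm raising the tab another 3° along its arc.

Request:
play_rows:
  deltas:
    - [15,[3,0,-2],[0,0,0]]
    - [15,[6,0,-4],[0,0,0]]
    - [15,[6,0,-4],[0,0,0]]
    - [15,[6,0,-4],[0,0,0]]

```text
clock: 14.02
tcp_pos: [0.5457, -0.0342, 0.2388]
orientation: [3.132, -0.219, 0.009]
contact_force: [2.0, -2.5, -8.8]
grip_width: 0.0235
```

```bash
python3 - <<'E'
from h import *
where()
def bc(n,D): return RB.inv().apply((cloud(n,D)*1000-B).reshape(-1,3))
for n in("top","side"):
    I,D=r.grab_frame(n); b=bc(n,D)
    for lo,hi in((-42,-33),(133,142)):
        k=(D.ravel()>0)&(b[:,1]>lo)&(b[:,1]<hi)&(b[:,2]>145)&(b[:,2]<250)&(b[:,0]>-40)&(b[:,0]<70); q=b[k]
        if len(q)<8: continue
        dx,dz=50-q[:,0],q[:,2]-129; rho=np.hypot(dx,dz); a=np.degrees(np.arctan2(dz,dx)-np.arcsin(4/rho)); f=rho>60
        vx,vz,_,_=cv2.fitLine(q[:,[0,2]].astype(np.float32),cv2.DIST_HUBER,0,.01,.01).ravel()
        print(n,lo,"slope",np.degrees(np.arctan2(-vz,vx))%180,"angle4",np.median(a[f]),f.sum())
E
```

```text
t 14.03 grasp bal [-15.9  49.6 257.5] tilt err deg [-0.1  0.3  0. ] F [ 2.  -2.5 -8.8] w 23.5
top -42 slope 59.05336 angle4 59.80681060395167 50
side -42 slope 59.081036 angle4 59.94892928990247 23
side 133 slope 59.958233 angle4 59.971136641180664 11
```

Request:
play_rows:
  deltas:
    - [15,[0,0,0],[0,0,0]]
    - [15,[0,0,0],[0,0,0]]
    - [15,[0,0,0],[0,0,0]]
    - [15,[0,0,0],[0,0,0]]
    - [15,[0,0,0],[0,0,0]]
    - [15,[0,0,0],[0,0,0]]
    - [15,[0,0,0],[0,0,0]]
    - [15,[0,0,0],[0,0,0]]

```text
clock: 15.12
tcp_pos: [0.5457, -0.0342, 0.2387]
orientation: [3.132, -0.219, 0.009]
contact_force: [1.0, -2.4, -8.4]
grip_width: 0.0229
```

```bash
python3 - <<'E'
from h import *
where()
ok=[]
for n in("top","side"):
    I,D=r.grab_frame(n); b=RB.inv().apply((cloud(n,D)*1000-B).reshape(-1,3))
    k=(D.ravel()>0)&(b[:,1]>-42)&(b[:,1]<-33)&(b[:,2]>145)&(b[:,2]<250)&(b[:,0]>-40)&(b[:,0]<70); q=b[k]
    dx,dz=50-q[:,0],q[:,2]-129; rho=np.hypot(dx,dz); a=np.degrees(np.arctan2(dz,dx)-np.arcsin(4/rho))[rho>60]
    print(n,np.median(a)); ok.append(np.median(a))
if abs(np.mean(ok)-60)<1: print(r.hand_in())
E
```

```text
t 15.12 grasp bal [-16.   49.6 257.4] tilt err deg [-0.1  0.3  0. ] F [ 1.  -2.4 -8.4] w 22.9
top 59.92520873739875
side 60.06156308500732
the job is handed in; nothing more can be done
None
```

The job is handed in at 15.1 s, with the lid held open at about 60° by the gripper on its tab.

- **Lever back:** With the lid shut, I gripped the arrest lever and pushed it to its rear stop, then held it there for just over a second. The shaft measured about 1.15–1.2 rad from the side view. The beam's tilt itself was too small to read in the pictures, so I did not confirm it directly.
- **Lever forward:** I brought it back to the front stop and let go. After release, its slope in the side view matched the starting one.
- **Lid:** I then lifted the lid by its tab. After a second of holding still, the top camera gave 59.9° and the side camera 60.1°. A straight slope fit before that hold read slightly lower, 59–60°.
- **Force:** The contact force peaked at about 45 N at the wrist while the fingers pressed the lever against its rear stop. That is under the 120 N wrist limit. It is above the 40 N figure for the arm or gripper body, but only the fingers were on the lever.
- **Bystanders:** The cuvette box, dropper bottle and petri dish looked unmoved in the pictures; I did not measure them.

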